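# Shim a coated sample in its holding frame

## Task

The white coated sample in the holding frame has play: one of the three grey spacers fills the gap between its end and the stop block, the other two are too thick or too loose, so feel and try them. Push the one that fills the gap fully down into it, then turn the steel keeper on the stop block all the way across so that it lies over the spacer. Leave the spacers you do not need standing upright on the bench, and leave the samples where they are.

Things in the scene. Friction and masses are not known exactly. Their poses are not given: they have to be found in the camera images.
- frame: Dark steel holding frame fixed on the bench. Origin on the bench midway between its end blocks; x to the low back rail (from x = 50 mm, 20 mm high), y from stop to datum, z up. Datum block's inner face y = +76.5 mm, stop block's -76.5; both 40 mm high, 30 mm thick (y), x = -50 to 50 or more. No floor; its -x side is open. A sample stands in it against the datum block, middle at x = 0.
- gap_foot (a point): Foot of the stop block's inner face, on the bench, at the frame's x = 0, y = -76.5 mm; axes as the frame's. From here in +y the gap runs to the free end of the sample in the frame: 30.8, 36.8 or 42.8 mm, that is 2.8 mm more than one of the spacers; which is not told. A spacer belongs at x = 0: 9 mm off, the keeper meets its tab or its foot the rail.
- sample_1: One of three white coated metal blocks 96 mm wide (x), 40 mm high, 110, 116 or 122 mm long (which is not told), 0.65 kg, loose. One stands in the frame, two on the bench to its left. Origin on the underside, middle of the end that meets the datum block; the block runs from there in its -y.
- sample_2: One of three white coated metal blocks 96 mm wide (x), 40 mm high, 110, 116 or 122 mm long (which is not told), 0.65 kg, loose. One stands in the frame, two on the bench to its left. Origin on the underside, middle of the end that meets the datum block; the block runs from there in its -y.
- sample_3: One of three white coated metal blocks 96 mm wide (x), 40 mm high, 110, 116 or 122 mm long (which is not told), 0.65 kg, loose. One stands in the frame, two on the bench to its left. Origin on the underside, middle of the end that meets the datum block; the block runs from there in its -y.
- spacer_a_mid (a point): Centre, 45 mm up, of a grey plastic spacer (about 0.14 kg) standing on the bench: foot 80 mm long (x), 40 high, with a grip tab 24 wide (x) rising from its middle to 90 mm. Foot and tab are equally thick (y): the three are 28, 34 and 40 mm, which is which is not told. Lower edges rounded 2 mm. In the gap its y lies along the frame's y and, fully down, the foot's top is level with the blocks.
- spacer_b_mid (a point): Centre, 45 mm up, of a grey plastic spacer (about 0.14 kg) standing on the bench: foot 80 mm long (x), 40 high, with a grip tab 24 wide (x) rising from its middle to 90 mm. Foot and tab are equally thick (y): the three are 28, 34 and 40 mm, which is which is not told. Lower edges rounded 2 mm. In the gap its y lies along the frame's y and, fully down, the foot's top is level with the blocks.
- spacer_c_mid (a point): Centre, 45 mm up, of a grey plastic spacer (about 0.14 kg) standing on the bench: foot 80 mm long (x), 40 high, with a grip tab 24 wide (x) rising from its middle to 90 mm. Foot and tab are equally thick (y): the three are 28, 34 and 40 mm, which is which is not told. Lower edges rounded 2 mm. In the gap its y lies along the frame's y and, fully down, the foot's top is level with the blocks.
- keeper (a joint): Steel bar on a vertical pivot on the stop block (frame x = -30, y = -91.5 mm), 18 mm wide, reach 60 mm, underside 43.5 mm above the bench. 0 rad: points to the frame's -x; grows clockwise from above to its end stop at 1.57, where it points to +y over the seated spacer's foot beside the tab. Starts at -0.6 to 0.2; needs 1.5 N at the knob, stays where left.
- keeper_knob (a point): Middle, 71.5 mm above the bench, of the keeper's upright round black knob (16 mm diameter, from 51.5 to 91.5 mm above the bench), 45 mm from the pivot.
There are look-alikes about, which are no part of the job. What is shaped like the sample_1 but brown is not meant.

How it is judged:
By the outcome, as a careful person would: the job done as asked, in the order asked, and still so for the second after the job is handed in, with the robot touching nothing.
It also fails if it takes over 72 s, if anything falls off the work surface, if the arm or the gripper's body presses on something with over 40 N, if the wrist force passes 120 N, or if a joint passes its speed limit or range.

## Robot

A 7-joint arm with a two-finger parallel gripper is mounted at the origin on the work surface. World frame = base frame: x ahead of the robot, y to its left, z up, the work surface at z = 0. Lengths are in m, angles in rad, forces in N, time in s.
With the tool pointing down it reaches from about 0.425 to 0.925 m from the base axis. Payload 6.8 kg.
Tool frame: the origin (TCP) lies at the very end of the fingers, on their centre line; the grasp point (between the pads) lies 19 mm behind it; x points along the fingers, y is the direction in which the jaws open and shut, and the axes are right-handed (so a half turn about x gives the same grasp; the last joint's range is limited). The gripper opens to 85 mm and grips with 20 to 120 N. Pads are 22 mm wide; open, the fingers measure 114 mm over their backs; the gripper's body (76 mm by 85 mm) begins 54 mm behind the grasp point. The pads swing forward as they close: fully open they stand 13 mm farther back than shut.
Start: joints at [-0.108, 0.477, 0.022, 1.555, -0.011, 1.109, -0.083], TCP at [0.675, 0, 0.231] pointing down, gripper open.
Joint ranges: [-2.96, 2.96], [-0.34, 2.1], [-1.41, 1.46], [0.24, 2.44], [-1.37, 4.51], [0.17, 1.92], [-2.96, 2.96]. Speed limits (rad/s): [2.39, 2.39, 3.14, 3.14, 3.14, 3.14, 3.14].

## Interface

Orientations are given as a rotation vector (axis times angle).
In Python, from workcell import manip gives the robot as it stands.
- The arm moves only by the shell command python3 -m handwheel 'ROWS' [FORCE]. ROWS is JSON, a list of rows, each a list of 5 numbers: the shift along the tool's x, y, z in cm, then the turn about the tool's x in rad, then the opening, from -1 (shut) to 1 (fully open). A call has 1 to 10 rows; each row is the pose to reach, as a shift and turn from the pose commanded when the call began, along the tool's axes at that moment; what a row does not reach only later rows make up. A row lasts 1/12 s, in which the tool goes at most 41.7 mm and 7.16 degrees, less where a joint would pass 70% of its speed; a pose out of reach is approached as far as the arm can. A call with a gripper value outside its range is refused whole. The fingers move at their own pace and stop on an object; FORCE is the grip in N (left out, the last holds). Time passes only in rows, so rows that repeat a pose let the fingers close. It gives the time, the measured TCP pose, the force and the opening at its end, in the units of the state.
- manip.read_state(): the state, without advancing time (a new reading comes with each control period).
- manip.grab_frame(name): name is "scene" or "side" or "wrist"; returns a dict with "img" (400x640x3 uint8, red, green, blue), "K" (3x3 intrinsics, pixels), "R" (3x3) and "t" (3): a world point X has camera coordinates R X + t. Camera axes: x right, y down, z forward; pixel columns grow to the right and rows downward; lengths in m; the calibration is good to about 2 mm. A picture is of the moment at which its call begins. There is no depth.
- manip.close_job(): hands the job in, once; it reports no verdict.
The state is a dict: "clock": time; "joint_positions": joint angles; "joint_velocities": joint speeds; "joint_torque": joint torques, N m; "position": TCP position; "tcp_rot": TCP orientation; "contact_force": force on the tool from outside, world axes, zero at the start; "ft_torque": the same for the moment, N m; "gripper_width": finger opening in m.
Only numpy, scipy, OpenCV 4.12 (cv2) and the standard library are available. Lean on these libraries where they do the work, as an engineer would, in place of code of your own. Each camera call takes 0.05 s, during which the arm holds its last target. There are 200 camera calls.

## Working session

There is one attempt and no reset: what is moved stays moved. The work goes in short steps, Python scripts to look and compute and a shell command to move; the robot and the scene stay as the last step left them, time stands still between calls to the robot, and variables do not carry over. Pictures are saved under pics/ and viewed, about 8 in all and at most 12, crops included, and the job is handed in when it is done.

```bash
mkdir -p pics; ls; python3 - <<'E'
from workcell import manip
import cv2,numpy as np
s=manip.read_state();print({k:np.round(v,4).tolist() for k,v in s.items()})
for n in("scene","side"):
    f=manip.grab_frame(n);cv2.imwrite(f"pics/{n}0.png",f["img"][:,:,::-1]);np.savez(f"pics/{n}0.npz",**f)
    print(n,f["K"].tolist(),np.round(f["R"],4).tolist(),f["t"])
f=manip.grab_frame("wrist");cv2.imwrite(f"pics/wrist0.png",f["img"][:,:,::-1]);np.savez("pics/wrist0.npz",**f)
E
```

```text
pics
{'clock': 0.0, 'joint_positions': [-0.1081, 0.4778, 0.0223, 1.5565, -0.0115, 1.1093, -0.0831], 'joint_velocities': [0.0028, 0.0001, -0.0006, 0.0003, -0.0009, -0.0005, -0.0003], 'joint_torque': [-0.0005, -59.6444, 1.6077, -28.1195, 0.0124, 0.0094, 0.0], 'position': [0.6744, 0.0, 0.2303], 'tcp_rot': [1.2082, 1.2105, -1.2106], 'contact_force': [-0.4332, -0.692, -0.1736], 'ft_torque': [0.0016, 0.0115, 0.0015], 'gripper_width': 0.0856}
scene [[474.77558794994246, 0.0, 320.32419925393395], [0.0, 474.77558794994246, 196.0909010634823], [0.0, 0.0, 1.0]] [[0.6781, 0.735, -0.0079], [0.5015, -0.4705, -0.7261], [-0.5374, 0.4884, -0.6875]] [-0.41176515 -0.11993425  1.68419532]
side [[411.97362415257084, 0.0, 320.8045784128843], [0.0, 411.97362415257084, 202.2428700339212], [0.0, 0.0, 1.0]] [[-0.9639, -0.2657, 0.0157], [-0.1916, 0.6519, -0.7337], [0.1847, -0.7103, -0.6793]] [0.47863198 0.07038787 1.26686293]
```

View pics/scene0.png

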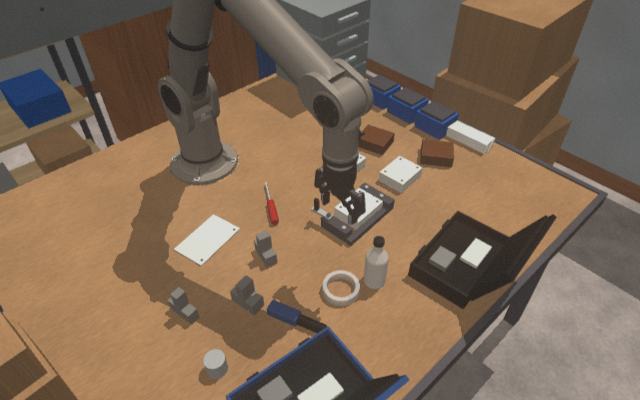

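View pics/side0.png

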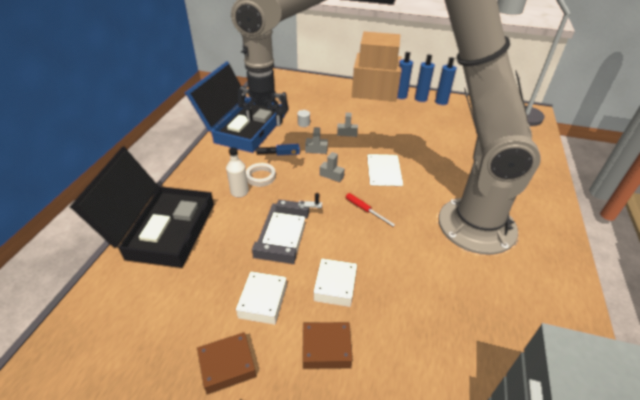

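View pics/wrist0.png

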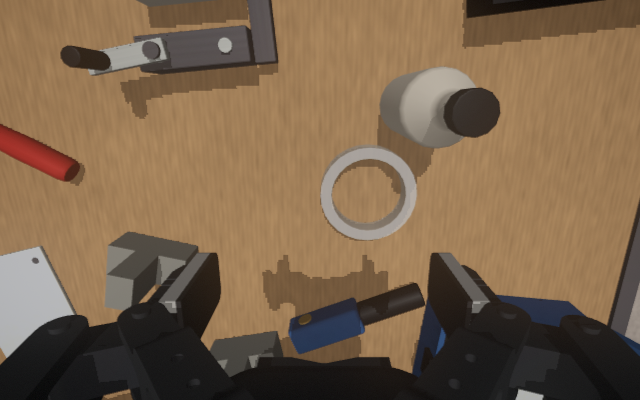

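```bash
cat > h.py <<'E'
import numpy as np,cv2
from scipy.spatial.transform import Rotation as Ro
def load(n): return dict(np.load(f"pics/{n}.npz"))
def onplane(f,uv,z):
    uv=np.atleast_2d(uv).astype(float)
    d=(np.c_[uv,np.ones(len(uv))]@np.linalg.inv(f["K"]).T)@f["R"]
    c=-f["R"].T@f["t"]
    return c+d*((z-c[2])/d[:,2])[:,None]
def proj(f,X):
    p=np.atleast_2d(X)@f["R"].T+f["t"]; p=p@f["K"].T
    return p[:,:2]/p[:,2:]
def tri(obs):
    A=[];b=[]
    for f,uv in obs:
        d=onplane(f,uv,0)[0]; c=-f["R"].T@f["t"]; d=d-c; d/=np.linalg.norm(d)
        P=np.eye(3)-np.outer(d,d); A.append(P);b.append(P@c)
    return np.linalg.lstsq(np.vstack(A),np.hstack(b),rcond=None)[0]
def snap(name,tag):
    from workcell import manip
    f=manip.grab_frame(name);np.savez(f"pics/{tag}.npz",**f);cv2.imwrite(f"pics/{tag}.png",f["img"][:,:,::-1]);return f
E
python3 - <<'E'
from h import *
a=load("scene0")["img"][225:330,155:290];b=load("side0")["img"][105:190,295:370]
a=cv2.resize(a,None,fx=4.5,fy=4.5,interpolation=3)[:,:,::-1]
b=cv2.resize(b,None,fx=4,fy=4,interpolation=3)[:,:,::-1]
# just positions
f=load("scene0");g=load("side0");w=load("wrist0")
print(onplane(f,[(265,250),(247,293),(182,305)],.045)); print(onplane(g,[(332,168),(317,141),(347,126)],.045))
print(w["K"].tolist(),-w["R"].T@w["t"],w["R"].round(3).tolist())
E
```

```text
[[ 0.50049952 -0.11183314  0.045     ]
 [ 0.58300197 -0.23462274  0.045     ]
 [ 0.5001772  -0.37662419  0.045     ]]
[[ 0.48356609 -0.09259854  0.045     ]
 [ 0.5756118  -0.23185744  0.045     ]
 [ 0.49262024 -0.36241017  0.045     ]]
[[351.91226134112964, 0.0, 323.7474026922618], [0.0, 351.91226134112964, 195.3179165056936], [0.0, 0.0, 1.0]] [0.67479936 0.06952935 0.37164966] [[1.0, -0.0, -0.002], [0.0, -0.961, 0.277], [-0.002, -0.277, -0.961]]
```

```bash
python3 - <<'E'
from h import *
w=load("wrist0")
print(onplane(w,[(225,45),(150,50),(136,38),(275,62)],.04).round(4), onplane(w,[(70,55)],.09))
print(onplane(w,[(150,270),(250,360)],.04))
E
python3 -m handwheel '[[-3,-4,-4,0,1],[-6,-8,-8,0,1],[-6,-8,-12,0,1],[-6,-8,-14,0,1],[-6,-8,-14,0,1],[-6,-8,-14,0,1]]'
python3 -c "
from h import *
snap('wrist','w1')"
python3 -m handwheel '[[0,-1,4,0,1],[0,-3,8,0,1],[0,-4,12,0,1],[0,-5,16,0,1],[0,-5,20,0,1],[0,-5,24,0,1],[0,-5,28,0,1],[0,-5,28,0,1],[0,-5,28,0,1]]'
python3 -c "
from h import *
snap('wrist','w2')"
```

```text
[[0.588  0.1107 0.04  ]
 [0.5219 0.1067 0.04  ]
 [0.5111 0.1164 0.04  ]
 [0.6312 0.0967 0.04  ]] [[0.48462116 0.09762724 0.09      ]]
[[ 0.49261223 -0.10720468  0.04      ]
 [ 0.59058926 -0.22025532  0.04      ]]
clock: 0.65
position: [0.5936, 0.146, 0.2922]
tcp_rot: [1.206, 1.215, -1.201]
contact_force: [-0.7, 0.1, -0.9]
gripper_width: 0.0858
clock: 1.45
position: [0.5438, -0.1451, 0.2907]
tcp_rot: [1.214, 1.205, -1.217]
contact_force: [0.2, 0.7, -0.6]
gripper_width: 0.0853
```

View pics/w1.png

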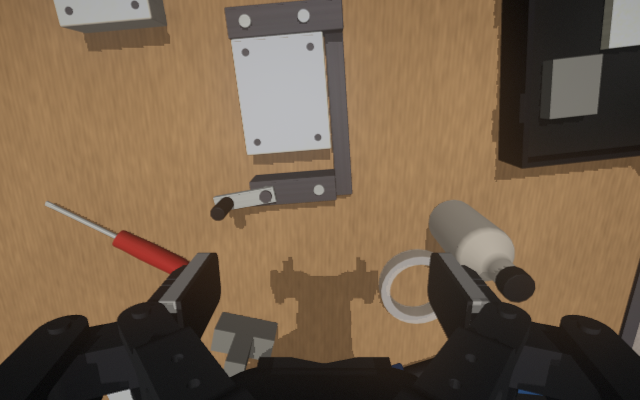

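View pics/w2.png

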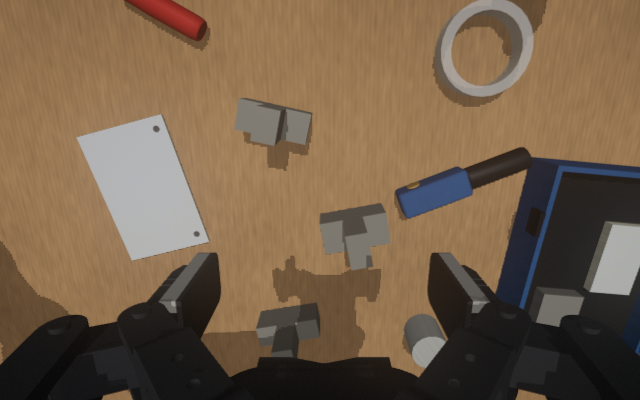

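```bash
python3 - <<'E'
from h import *
a=load("w1")["img"][0:220,210:360];b=load("w2")["img"][90:370,230:395]
A=cv2.resize(a,(390,572),interpolation=3);B=cv2.resize(b,None,fx=2.14,fy=2.14,interpolation=3)
m=np.zeros((600,800,3),np.uint8);m[:572,:390]=A;m[:B.shape[0],400:400+B.shape[1]]=B
cv2.imwrite("pics/m1.png",m[:,:,::-1]);print(B.shape)
E
```

```text
(599, 353, 3)
```

View pics/m1.png

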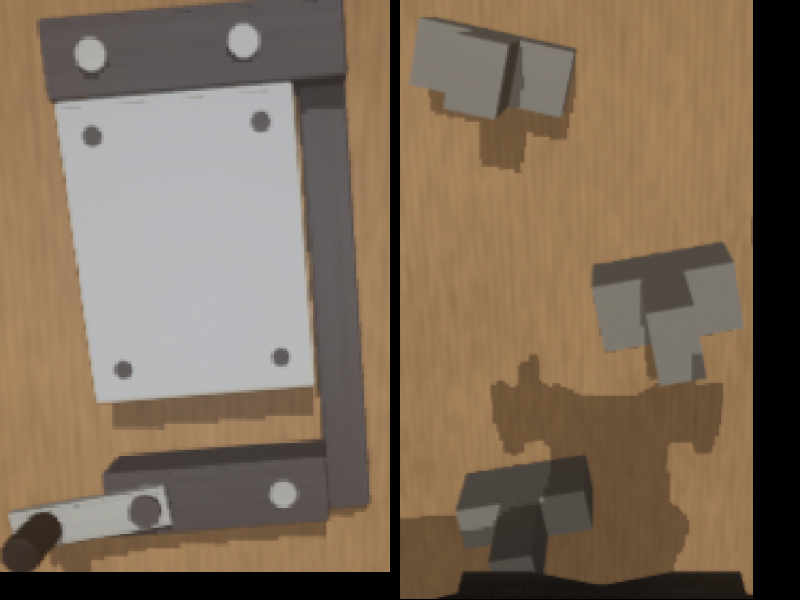

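```bash
python3 - <<'E'
from h import *
w1=load("w1");w2=load("w2");f=load("scene0");g=load("side0")
P=lambda l,o,s:np.array(l,float)/s+np.array(o)
fr=lambda l,z:onplane(w1,P(l,(210,0),2.6),z)
sp=lambda l,z:onplane(w2,P([(u-400,v) for u,v in l],(230,90),2.14),z)
S=fr([(56,103),(293,82),(97,402),(313,386)],.04);print("sample",S.round(4).tolist())
L=lambda a,b:np.linalg.norm(a-b)
print("w",L(S[0],S[1]),L(S[2],S[3]),"l",L(S[0],S[2]),L(S[1],S[3]))
for n,a,b in(("ytop",S[0],S[1]),("yend",S[2],S[3]),):print(n,np.degrees(np.arctan2(b[1]-a[1],b[0]-a[0])))
K=fr([(105,474),(325,461)],.04);Kb=fr([(120,457),(325,442)],0);print("stop",K,Kb)
D=fr([(50,100),(343,75)],.04);print("datum",D)
u=(K[1]-K[0])/L(K[0],K[1]);
for k,c in dict(s1=[(422,18),(575,50),(562,117),(410,85)],s2=[(593,288),(733,262),(743,328),(605,352)],s3=[(460,508),(587,488),(592,525),(463,545)]).items():
    C=sp(c,.04);print(k,C.mean(0).round(4),"len",L(C[0],C[1]),L(C[2],C[3]),"th",L(C[1],C[2]),L(C[0],C[3]),"yaw",np.degrees(np.arctan2(*(C[1]-C[0])[1::-1])),np.degrees(np.arctan2(*(C[2]-C[3])[1::-1])))
    print(" proj mid scene/side",proj(f,C.mean(0)+[0,0,.05]),proj(g,C.mean(0)+[0,0,.05]))
E
```

```text
sample [[0.4977, 0.2695, 0.04], [0.5918, 0.278, 0.04], [0.5078, 0.1501, 0.04], [0.6013, 0.1578, 0.04]]
w 0.09445031008258951 0.09373848924200348 l 0.11989054856675242 0.12058322472513996
ytop 5.114290946025495
yend 4.694225828062282
stop [[0.50973837 0.11802628 0.04      ]
 [0.60699876 0.12467705 0.04      ]] [[0.50896224 0.11670303 0.        ]
 [0.6082596  0.12488773 0.        ]]
datum [[0.49541161 0.27062754 0.04      ]
 [0.61148916 0.28065945 0.04      ]]
s1 [ 0.4887 -0.1046  0.04  ] len 0.07821429335647763 0.07962261388809229 th 0.03471105557994831 0.03424581506265549 yaw -12.0684624341026 -12.42808547967675
 proj mid scene/side [[263.01354499 235.63905066]] [[331.84538083 154.89655193]]
s2 [ 0.5805 -0.2372  0.04  ] len 0.07843784539468093 0.07917443908188754 th 0.04000083065226935 0.03943958178341801 yaw 10.70199633301757 10.287706257284913
 proj mid scene/side [[243.54199124 282.50377176]] [[316.2093015  129.51904553]]
s3 [ 0.4955 -0.3733  0.04  ] len 0.07854016370429404 0.08104434474642766 th 0.026381747413820673 0.02668880096218819 yaw 9.848634727137561 9.859595884513322
 proj mid scene/side [[178.38462125 292.69385959]] [[347.59785663 114.18378363]]
```

```bash
python3 -m handwheel '[[0,-1,4,0.12,1],[2,-2,8,0.24,1],[4,-3,12,0.36,1],[6,-4,16,0.48,1],[8,-4.8,19,0.6,1],[10,-4.8,22,0.72,1],[11,-4.8,22.8,0.84,1],[11,-4.8,22.8,0.96,1],[11,-4.8,22.8,1.08,1],[11,-4.8,22.8,1.2,1]]'
python3 -m handwheel '[[0,0,0,0.12,1],[0,0,0,0.2,1],[0,0,0,0.2,1],[0,0,0,0.2,1]]' 40
python3 - <<'E'
from h import *
from workcell import manip
s=manip.read_state();R=Ro.from_rotvec(s["tcp_rot"]).as_matrix();print(s["position"],R.round(3).tolist())
print("yaw tool y",np.degrees(np.arctan2(R[1,1],R[0,1])), "need -80.15")
print("shift to s3 tool",(R.T@(np.array([.4955,-.3733,.05])-s["position"])*100).round(2))
f=snap("wrist","w3")
u=proj(f,[[.4955,-.3733,.09]])[0];print(u)
x0,y0=int(max(0,min(440,u[0]-100))),int(max(0,min(250,u[1]-75)));print(x0,y0)
cv2.imwrite("pics/w3c.png",cv2.resize(f["img"][y0:y0+150,x0:x0+200],None,fx=4,fy=4,interpolation=3)[:,:,::-1])
E
```

```text
clock: 2.33
position: [0.4973, -0.3668, 0.1802]
tcp_rot: [2.021, 0.376, -2.023]
contact_force: [0.3, -0.7, 0.5]
gripper_width: 0.0855
clock: 2.67
position: [0.4976, -0.3668, 0.1808]
tcp_rot: [2.129, 0.188, -2.131]
contact_force: [-0.4, 0.2, -0.9]
gripper_width: 0.0854
[ 0.49755666 -0.36680281  0.18084968] [[-0.001, 0.174, -0.985], [0.001, -0.985, -0.174], [-1.0, -0.001, 0.001]]
yaw tool y -79.96200360488197 need -80.15
shift to s3 tool [13.08  0.61  0.31]
[331.6907323  204.41795438]
231 129
```

View pics/w3.png

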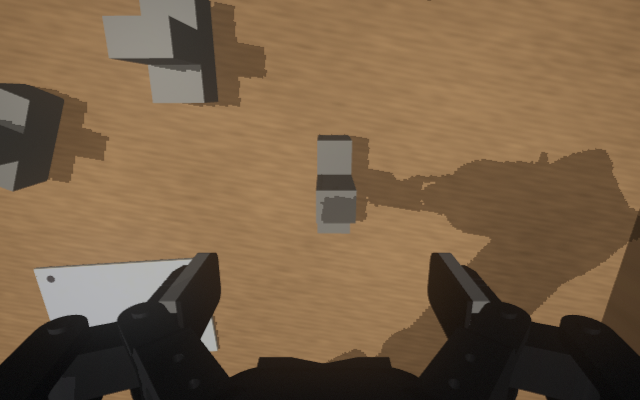

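```bash
python3 -m handwheel '[[2,0.8,0.3,0,1],[4,0.8,0.3,0,1],[6,0.8,0.3,0,1],[8,0.8,0.3,0,1],[10,0.8,0.3,0,1],[11.5,0.8,0.3,0,1],[12.5,0.8,0.3,0,1],[13,0.8,0.3,0,1],[13,0.8,0.3,0,1]]'
python3 -m handwheel '[[0,0,0,0,-1],[0,0,0,0,-1],[0,0,0,0,-1],[0,0,0,0,-1],[0,0,0,0,-1],[0,0,0,0,-1],[0,0,0,0,-1],[0,0,0,0,-1]]' 40
```

```text
clock: 3.47
position: [0.4951, -0.3759, 0.0504]
tcp_rot: [2.131, 0.185, -2.133]
contact_force: [0.7, -0.7, 0.7]
gripper_width: 0.0853
clock: 4.13
position: [0.4958, -0.3766, 0.0519]
tcp_rot: [2.133, 0.182, -2.131]
contact_force: [-1.1, 0.9, 7.2]
gripper_width: 0.0273
```

```bash
python3 -m handwheel '[[-3,0,0,0,-1],[-6,0,0,0,-1],[-10,0,0,0,-1],[-14,-3,-1,0,-1],[-15,-7,-2,0,-1],[-15,-10.5,-3,0,-1],[-15,-14,-4,0,-1],[-15,-17.5,-5,0,-1],[-15,-21,-6,0,-1],[-15,-24.5,-7.2,0.04,-1]]'
python3 -m handwheel '[[0,-3.5,-1,0.04,-1],[0,-7,-2,0.05,-1],[0,-10.5,-3.1,0.05,-1],[0,-14,-4.1,0.05,-1],[0,-17.5,-5.2,0.05,-1],[0,-20,-6,0.05,-1],[0,-23,-7,0.05,-1],[0,-24.5,-7.2,0.05,-1],[0,-24.5,-7.2,0.05,-1],[0,-24.5,-7.2,0.05,-1]]'
python3 - <<'E'
from h import *
from workcell import manip
s=manip.read_state();R=Ro.from_rotvec(s["tcp_rot"]).as_matrix();print(s["position"],R.round(3).tolist(),s["gripper_width"])
print("yaw",np.degrees(np.arctan2(R[1,1],R[0,1])))
snap("wrist","w4");snap("scene","s4")
E
```

```text
clock: 4.97
position: [0.5239, -0.121, 0.2011]
tcp_rot: [2.153, 0.141, -2.155]
contact_force: [0.8, 0.4, -0.3]
gripper_width: 0.0273
clock: 5.8
position: [0.5637, 0.1303, 0.2007]
tcp_rot: [2.178, 0.09, -2.18]
contact_force: [0.2, -0.1, -2.1]
gripper_width: 0.0276
[0.56365095 0.13033303 0.20071995] [[-0.001, 0.083, -0.997], [-0.001, -0.997, -0.083], [-1.0, 0.001, 0.001]] 0.027564955434101528
yaw -85.24506928803869
```

View pics/w4.png

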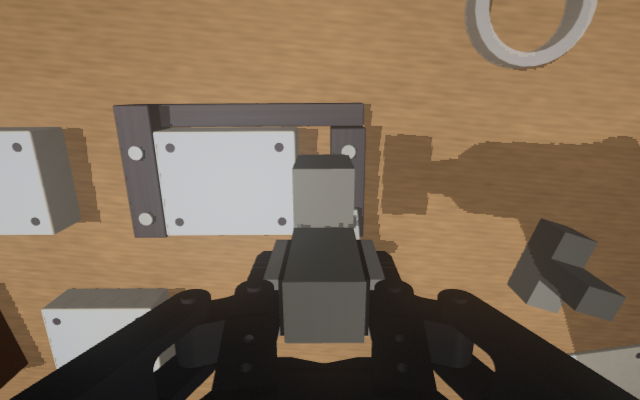

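```bash
python3 - <<'E'
from h import *
f=load("w4");cv2.imwrite("pics/w4c.png",cv2.resize(f["img"][95:245,280:380],None,fx=4,fy=4,interpolation=3)[:,:,::-1])
E
```

```text
(no output)
```

View pics/w4c.png

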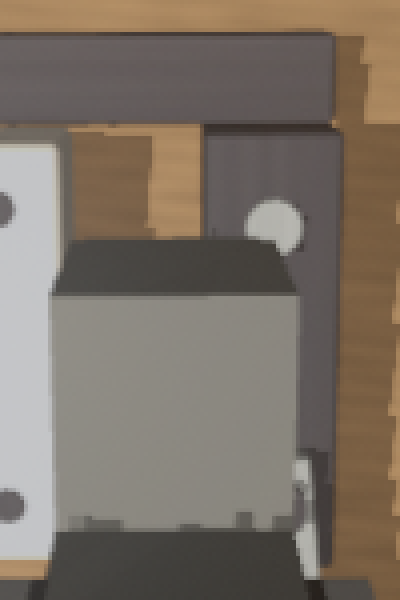

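```bash
python3 - <<'E'
from h import *
f=load("w4");p=np.array([.56365,.1303,.2007]);R=Ro.from_rotvec([2.178,.09,-2.18]).as_matrix()
T=lambda uv,z:((onplane(f,uv,z)-p)@R*1000).round(1)
print("cam",((-f["R"].T@f["t"]-p)@R*1000).round(1))
print("sample end top",T([(295.25,131),(293,234)],.04).tolist(),"bot",T([(297.5,140)],0).tolist())
print("stop top",T([(331.2,130),(331,150)],.04).tolist())
print("sample far corners",T([(157,131),(158,234),(163,128)],.04).tolist())
print("rail inner z20",T([(300,126)],.02).tolist())
h=.2007-.0515
print("foot top",T([(292.5,168),(354.5,168)],h+.04).tolist(),"bot",T([(297,155),(349.5,155)],h).tolist())
E
```

```text
cam [-141.2    0.5  -70.2]
sample end top [[160.7, -23.5, -40.1], [160.7, -27.7, 53.8]] bot [[200.7, -24.7, -27.5]]
stop top [[160.7, 7.0, -41.0], [160.7, 6.9, -24.0]]
sample far corners [[160.6, -140.7, -40.2], [160.7, -152.1, 53.7], [160.6, -135.3, -42.7]]
rail inner z20 [[180.7, -20.7, -42.6]]
foot top [[11.5, -13.2, -38.8], [11.5, 14.2, -38.8]] bot [[51.5, -14.1, -37.9], [51.5, 14.8, -37.9]]
```

```bash
python3 - <<'E'
from h import *
f=load("w4");p=np.array([.56365,.1303,.2007]);R=Ro.from_rotvec([2.178,.09,-2.18]).as_matrix()
T=lambda uv,z:((onplane(f,uv,z)-p)@R*1000).round(1)
print("stop outer",T([(365.2,129),(363,233)],.04).tolist())
print("rail inner20",T([(170,126.3),(300,126)],.02).tolist(),"rail outer",T([(120,105),(362,103.8)],.02).tolist())
print("datum outer",T([(116,106),(135,236)],.04).tolist(), "sample x edges",T([(157,130),(296,130),(157,235)],.04).tolist())
S=np.array([[0.4977,0.2695,.04],[.5918,.278,.04],[.5078,.1501,.04],[.6013,.1578,.04]]);print("w1 sample corners in tool",((S-p)@R*1000).round(1).tolist())
print("stop w1",((np.array([[.50974,.11803,.04],[.607,.12468,.04]])-p)@R*1000).round(1).tolist())
E
```

```text
stop outer [[160.7, 35.8, -41.8], [160.8, 36.8, 52.8]]
rail inner20 [[180.6, -137.8, -42.4], [180.7, -20.7, -42.6]] rail outer [[180.6, -179.8, -61.0], [180.6, 34.6, -61.9]]
datum outer [[160.6, -172.1, -60.7], [160.7, -173.6, 55.7]] sample x edges [[160.6, -140.6, -41.0], [160.7, -22.8, -41.0], [160.7, -153.2, 54.7]]
w1 sample corners in tool [[160.7, -144.2, 54.1], [160.6, -144.9, -40.4], [160.7, -24.4, 53.9], [160.7, -24.3, -39.9]]
stop w1 [[160.8, 7.7, 54.6], [160.7, 9.2, -42.9]]
```

```bash
python3 -m handwheel '[[2,-0.85,0.6,0,-1],[4,-0.85,0.6,0,-1],[6,-0.85,0.6,0,-1],[8,-0.85,0.6,0,-1],[9.5,-0.85,0.6,0,-1],[10.2,-0.85,0.6,0,-1],[10.6,-0.85,0.6,0,-1],[11,-0.85,0.6,0,-1],[11.2,-0.85,0.6,0,-1],[11.2,-0.85,0.6,0,-1]]'; python3 -c "
from workcell import manip
s=manip.read_state();print(s['position'],s['contact_force'],s['ft_torque'])"
```

```text
clock: 6.73
position: [0.5579, 0.1376, 0.0898]
tcp_rot: [2.181, 0.088, -2.179]
contact_force: [-0.2, -1.3, -1.1]
gripper_width: 0.0275
[0.55792009 0.13756541 0.08975229] [-0.23626231 -1.33485829 -1.09343306] [ 0.01464204 -0.00098849 -0.00489003]
```

```bash
python3 -m handwheel '[[0.3,0,0,0,-1],[0.6,0,0,0,-1],[1,0,0,0,-1],[1,0,0,0,-1]]';python3 -m handwheel '[[0.5,0,0,0,-1],[1,0,0,0,-1],[1.5,0,0,0,-1],[2,0,0,0,-1],[2.3,0,0,0,-1],[2.6,0,0,0,-1],[2.8,0,0,0,-1],[2.8,0,0,0,-1]]'
```

```text
clock: 7.07
position: [0.557, 0.1376, 0.0786]
tcp_rot: [2.179, 0.088, -2.181]
contact_force: [0.3, 1.1, -1.2]
gripper_width: 0.0277
clock: 7.73
position: [0.5574, 0.1377, 0.0519]
tcp_rot: [2.18, 0.089, -2.181]
contact_force: [-2.9, 0.3, 7.9]
gripper_width: 0.0272
```

```bash
python3 -m handwheel '[[0.1,0,0,0,-1],[0.15,0,0,0,-1],[0.15,0,0,0,-1]]'; python3 -m handwheel '[[-0.1,0,0,0,0.2],[-0.2,0,0,0,0.2],[-0.2,0,0,0,0.2],[-0.2,0,0,0,0.2],[-0.2,0,0,0,0.2],[-2,0,0,0,0.2],[-5,0,0,0,0.2],[-9,0,0,0,0.2],[-13,0,0,0,0.2],[-15,0,0,0,0.2]]'; python3 -m handwheel '[[0,0,-2,0,-1],[0,0,-4,0,-1],[0,0,-5,0,-1],[0,0,-5,0,-1],[0,0,-5,0,-1]]';python3 - <<'E'
from h import *
from workcell import manip
s=manip.read_state();print(s)
f=snap("wrist","w5")
E
```

```text
clock: 7.98
position: [0.5574, 0.1378, 0.0519]
tcp_rot: [2.18, 0.089, -2.181]
contact_force: [-8.2, 0.9, 22.8]
gripper_width: 0.0274
clock: 8.82
position: [0.5594, 0.1376, 0.2042]
tcp_rot: [2.187, 0.089, -2.176]
contact_force: [0.7, 0.5, 0.3]
gripper_width: 0.0513
clock: 9.23
position: [0.6067, 0.1412, 0.1988]
tcp_rot: [2.178, 0.087, -2.182]
contact_force: [-0.5, 0.3, -0.1]
gripper_width: -0.0003
{'clock': 9.2333, 'joint_positions': array([-0.60218935,  0.44023426,  0.3670933 ,  1.73724859, -0.1822504 ,
        0.99979137, -1.65833653]), 'joint_velocities': array([-0.00486625, -0.01615765, -0.00434754,  0.02636972,  0.00098344,
        0.00259654, -0.00165262]), 'joint_torque': array([ 1.20877940e-01, -5.21336317e+01,  5.92603058e+00, -2.68989068e+01,
       -8.34854582e-03, -8.86543072e-02,  2.47467117e-02]), 'position': array([0.60670339, 0.14120407, 0.19882701]), 'tcp_rot': array([ 2.17793019,  0.08656592, -2.18204553]), 'contact_force': array([-0.45730951,  0.32869043, -0.10742209]), 'ft_torque': array([ 0.00275316, -0.0152997 ,  0.01608526]), 'gripper_width': -0.0003090253296447418}
```

View pics/w5.png

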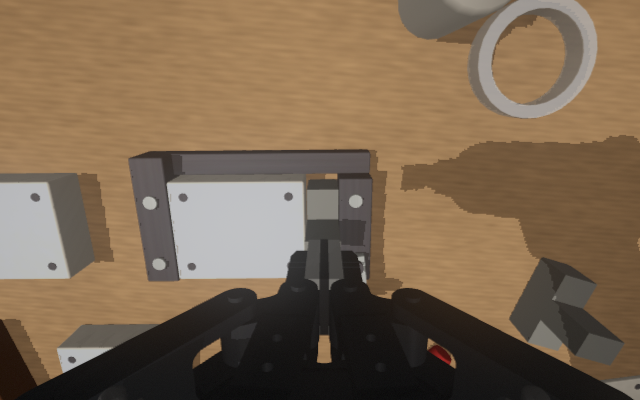

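```bash
python3 - <<'E'
from h import *
w0=load("wrist0");w1=load("w1");s=load("scene0")
print(onplane(w1,[(265.8,197)],.05),onplane(w0,[(151,50)],.05))
k=tri([(w0,(70,55)),(w1,(216.5,214))]);print("knob top",k,onplane(w0,[(70,55)],.0915),onplane(w1,[(216.5,214)],.0915))
pv=np.array([.529,.1048]);kk=onplane(w1,[(216.5,214)],.0915)[0,:2]
d=kk-pv;print(np.linalg.norm(d),"ang from -ex (cw)",np.degrees(np.arctan2(-d[1],-d[0]))-4.8)
ps=np.radians(4.8);
for q in np.radians([-15,0,15,30,45,60,75,90]):
    # keeper dir in frame: q=0 -> -x ; clockwise -> +y
    a=np.pi+ps-q; print(np.degrees(q).round(),(pv+.045*np.array([np.cos(a),np.sin(a)])).round(4))
a=load("scene0")["img"][170:250,290:410];cv2.imwrite("pics/sc.png",cv2.resize(a,None,fx=6,fy=6,interpolation=3)[:,:,::-1])
E
```

```text
[[0.52850185 0.10346768 0.05      ]] [[0.52737908 0.10555446 0.05      ]]
knob top [0.48455805 0.09721163 0.0908348 ] [[0.48563401 0.09747759 0.0915    ]] [[0.48423786 0.09699055 0.0915    ]]
0.045438271386455564 ang from -ex (cw) 5.096532434792356
-15.0 [0.4867 0.0896]
0.0 [0.4842 0.101 ]
15.0 [0.4847 0.1128]
30.0 [0.4883 0.124 ]
45.0 [0.4946 0.1338]
60.0 [0.5033 0.1418]
75.0 [0.5138 0.1471]
90.0 [0.5252 0.1496]
```

```bash
python3 -m handwheel '[[0,1,3.5,0,0.3],[0,2,7,0,0.3],[0,3,10,0,0.3],[0,3.4,12,0,0.3],[1,3.4,12.5,0,0.3],[3,3.4,12.5,0,0.3],[5,3.4,12.5,0,0.3],[7,3.4,12.5,0,0.3],[7,3.4,12.5,0,0.3]]' 30; python3 -c "
from h import *
from workcell import manip
s=manip.read_state();p=s['position'];R=Ro.from_rotvec(s['tcp_rot']).as_matrix();print(((np.array([.4845,.097,.06])-p)@R*100).round(2))
f=snap('wrist','w6');print(proj(f,[.4845,.097,.0915]))"
```

```text
clock: 10.03
position: [0.4818, 0.0969, 0.1267]
tcp_rot: [2.172, 0.086, -2.186]
contact_force: [-0.3, 0.7, -0.5]
gripper_width: 0.0558
[ 6.67  0.   -0.32]
[[322.74500262 225.07008317]]
```

View pics/w6.png

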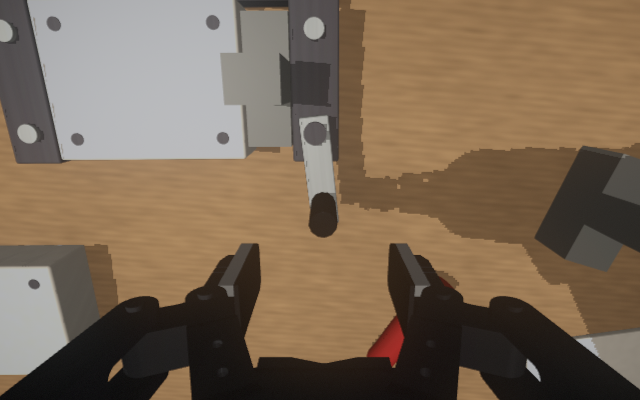

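```bash
python3 -m handwheel '[[2,0,-0.3,0,0.3],[4,0,-0.3,0,0.3],[5.5,0,-0.3,0,0.3],[6.6,0,-0.3,0,0.3],[6.6,0,-0.3,0,0.3]]' 30; python3 -m handwheel '[[0,0,0,0,-1],[0,0,0,0,-1],[0,0,0,0,-1],[0,0,0,0,-1],[0,0,0,0,-1],[0,0,0,0,-1],[0,0,0,0,-1]]' 30; python3 -c "
from h import *
from workcell import manip
s=manip.read_state();p=s['position'];R=Ro.from_rotvec(s['tcp_rot']).as_matrix();print(R.round(3).tolist())
pv=np.array([.529,.1048])
for q in np.radians([0,15,30,45,60,75,90,93]):
    a=np.pi+np.radians(4.8)-q;t=np.r_[pv+.045*np.array([np.cos(a),np.sin(a)]),p[2]];print(np.degrees(q).round(),((t-p)@R*100).round(2))"
```

```text
clock: 10.5
position: [0.4874, 0.0977, 0.0629]
tcp_rot: [2.177, 0.088, -2.182]
contact_force: [-0.4, 0.2, -0.1]
gripper_width: 0.0555
clock: 11.08
position: [0.4892, 0.0981, 0.0649]
tcp_rot: [2.182, 0.089, -2.179]
contact_force: [-1.0, -0.7, 8.1]
gripper_width: 0.0153
[[0.002, 0.081, -0.997], [0.001, -0.997, -0.081], [-1.0, -0.001, -0.002]]
0.0 [-0.   -0.34  0.48]
15.0 [ 0.   -1.5   0.33]
30.0 [ 0.   -2.59 -0.12]
45.0 [ 0.   -3.52 -0.83]
60.0 [ 0.01 -4.24 -1.76]
75.0 [ 0.01 -4.69 -2.84]
90.0 [ 0.01 -4.85 -4.01]
93.0 [ 0.01 -4.84 -4.24]
```

```bash
python3 -m handwheel '[[0,0,0,0,0],[0,0,0,0,0],[0,0,0,0,0],[0,0,0.6,0,0],[0,0,0.6,0,0],[0,0,0.6,0,-1],[0,0,0.6,0,-1],[0,0,0.6,0,-1],[0,0,0.6,0,-1],[0,0,0.6,0,-1]]' 25;  python3 -c "
from h import *
from workcell import manip
s=manip.read_state();print(s['position'],s['contact_force'],s['gripper_width'])"
```

```text
clock: 11.92
position: [0.4824, 0.0974, 0.0638]
tcp_rot: [2.18, 0.088, -2.18]
contact_force: [-0.7, 0.1, 2.9]
gripper_width: 0.0148
[0.4824393  0.09741806 0.06383948] [-0.74838554  0.14399875  2.87337146] 0.014802141276969423
```

```bash
python3 -m handwheel '[[0,-0.8,0,0,-1],[0,-1.55,-0.15,0,-1],[0,-2.1,-0.35,0,-1],[0,-2.65,-0.6,0,-1],[0,-3.1,-0.95,0,-1],[0,-3.55,-1.3,0,-1],[0,-3.95,-1.75,0,-1],[0,-4.3,-2.25,0,-1],[0,-4.3,-2.25,0,-1]]'; python3 -m handwheel '[[0,-0.25,-0.55,0,-1],[0,-0.45,-1.1,0,-1],[0,-0.55,-1.7,0,-1],[0,-0.6,-2.1,0,-1],[0,-0.6,-2.1,0,-1]]'
```

```text
clock: 12.67
position: [0.5014, 0.141, 0.0634]
tcp_rot: [2.179, 0.085, -2.181]
contact_force: [-0.1, -4.0, 1.8]
gripper_width: 0.015
clock: 13.08
position: [0.5212, 0.1499, 0.0635]
tcp_rot: [2.178, 0.088, -2.182]
contact_force: [-3.3, -1.1, 1.7]
gripper_width: 0.0148
```

```bash
python3 -m handwheel '[[0,0,-0.2,0,-1],[0,0,-0.2,0,-1],[0,0,-0.2,0,-1]]';python3 -m handwheel '[[0,0,-0.2,0,-1],[0,0,-0.2,0,-1],[0,0,-0.2,0,-1]]'; python3 -m handwheel '[[0,0,-0.15,0,-1],[0,0,-0.15,0,-1],[0,0,-0.15,0,-1]]'
```

```text
clock: 13.33
position: [0.5227, 0.1502, 0.0635]
tcp_rot: [2.178, 0.089, -2.182]
contact_force: [-4.1, -0.3, 1.6]
gripper_width: 0.0156
clock: 13.58
position: [0.525, 0.1507, 0.0635]
tcp_rot: [2.179, 0.089, -2.181]
contact_force: [-4.0, 1.4, 0.6]
gripper_width: 0.0152
clock: 13.83
position: [0.5264, 0.1509, 0.0635]
tcp_rot: [2.179, 0.089, -2.182]
contact_force: [-4.4, 0.9, 0.9]
gripper_width: 0.0152
```

```bash
python3 -m handwheel '[[0,0,-0.15,0,-1],[0,0,-0.15,0,-1],[0,0,-0.15,0,-1]]';python3 -m handwheel '[[0,0,-0.15,0,-1],[0,0,-0.15,0,-1],[0,0,-0.15,0,-1]]'
```

```text
clock: 14.08
position: [0.5278, 0.1511, 0.0635]
tcp_rot: [2.179, 0.089, -2.182]
contact_force: [-5.2, 2.9, 0.1]
gripper_width: 0.0149
clock: 14.33
position: [0.5297, 0.1514, 0.0635]
tcp_rot: [2.179, 0.09, -2.181]
contact_force: [-4.3, 3.7, 0.0]
gripper_width: 0.0152
```

```bash
python3 -m handwheel '[[0,0,0,0,0],[0,0,0,0,0],[0,0,0,0,0],[-2,0,0,0,0],[-5,0,0.3,0,0],[-5,0,3,0,-1],[-5,0,4.5,0,-1],[-5,0,4.5,0,-1],[-5,0,4.5,0,-1],[-5,0,4.5,0,-1]]'
python3 - <<'E'
from h import *
f=snap("wrist","w7")
pv=np.array([.529,.1048])
for q in (60,75,80,85,90,95):
    a=np.pi+np.radians(4.8-q);e=.045*np.array([np.cos(a),np.sin(a)]);print(q,proj(f,[np.r_[pv+e,.0915],np.r_[pv+e,.0515]]).round().tolist())
cv2.imwrite("pics/w7c.png",cv2.resize(f["img"],(800,500),interpolation=3)[:,:,::-1])
E
```

```text
clock: 15.17
position: [0.4869, 0.1469, 0.1142]
tcp_rot: [2.183, 0.088, -2.178]
contact_force: [-0.2, -0.2, -0.2]
gripper_width: 0.0003
60 [[336.0, 209.0], [334.0, 188.0]]
75 [[327.0, 188.0], [326.0, 171.0]]
80 [[325.0, 180.0], [325.0, 164.0]]
85 [[324.0, 172.0], [324.0, 158.0]]
90 [[323.0, 164.0], [323.0, 151.0]]
95 [[324.0, 156.0], [324.0, 144.0]]
```

View pics/w7c.png

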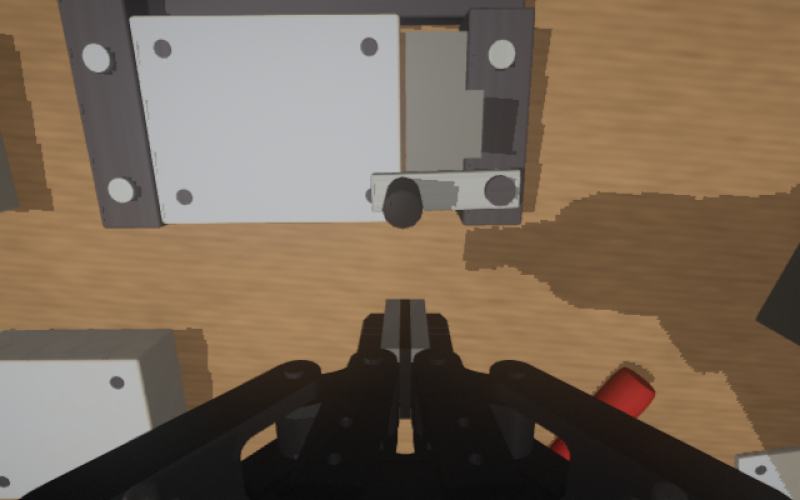

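```bash
python3 -m handwheel '[[2,0,0,0,-1],[4,0,0,0,-1],[5,0,0,0,-1],[5,0,-0.8,0,-1],[5,0,-1.4,0,-1],[5,0,-1.4,0,-1],[5,0,-1.4,0,-1]]';for i in 1 2 3; do python3 -m handwheel '[[0,0,-0.2,0,-1],[0,0,-0.2,0,-1]]' | sed -n '2p;4p'; done
```

```text
clock: 15.8
position: [0.5011, 0.1481, 0.0647]
tcp_rot: [2.183, 0.088, -2.178]
contact_force: [-1.7, -0.4, 0.0]
gripper_width: -0.0003
position: [0.5021, 0.1483, 0.0644]
contact_force: [-0.6, 0.4, -0.9]
position: [0.5039, 0.1484, 0.0641]
contact_force: [-0.1, -0.1, -0.0]
position: [0.5054, 0.1486, 0.0638]
contact_force: [-0.1, 0.5, -0.5]
```

```bash
python3 -m handwheel '[[0,0,-0.2,0,-1],[0,0,-0.2,0,-1]]'; python3 -m handwheel '[[0,0,-0.2,0,-1],[0,0,-0.2,0,-1]]'; python3 -m handwheel '[[0,0,-0.2,0,-1],[0,0,-0.2,0,-1]]'
```

```text
clock: 16.47
position: [0.5055, 0.1486, 0.0634]
tcp_rot: [2.175, 0.088, -2.184]
contact_force: [-6.2, 0.5, 4.7]
gripper_width: -0.0005
clock: 16.63
position: [0.5056, 0.1486, 0.0631]
tcp_rot: [2.171, 0.088, -2.188]
contact_force: [-10.5, 0.3, 7.0]
gripper_width: -0.0002
clock: 16.8
position: [0.5057, 0.1487, 0.0627]
tcp_rot: [2.166, 0.088, -2.192]
contact_force: [-15.8, -0.8, 11.5]
gripper_width: -0.0003
```

```bash
python3 -m handwheel '[[0,0,1,0,-1],[0,0,4,0,-1],[-3,0,5,0,-1],[-7,0,5,0,-1],[-11,0,5,0,-1],[-14,0,5,0,-1],[-14,0,5,0,-1],[-14,0,5,0,-1]]'
python3 - <<'E'
from h import *
f=snap("wrist","w8")
pv=np.array([.529,.1048]);g=cv2.cvtColor(f["img"],cv2.COLOR_RGB2GRAY)
for q in (80,85,90):
    a=np.pi+np.radians(4.8-q);e=.045*np.array([np.cos(a),np.sin(a)]);print(q,proj(f,[np.r_[pv+e,.0915]]).round().tolist())
u,v=proj(f,[np.r_[pv+.045*np.array([np.cos(np.pi+np.radians(4.8-90)),np.sin(np.pi+np.radians(4.8-90))]),.0915]])[0].astype(int)
m=(g[v-14:v+15,u-14:u+15]<60);ys,xs=np.nonzero(m);print("dark centroid",u-14+xs.mean(),"rows",v-14+ys.min(),v-14+ys.max(),len(xs))
from workcell import manip
print(manip.read_state()["contact_force"])
E
```

```text
clock: 17.47
position: [0.4629, 0.1454, 0.2057]
tcp_rot: [2.186, 0.091, -2.177]
contact_force: [0.4, 1.1, 0.4]
gripper_width: 0.0001
80 [[325.0, 118.0]]
85 [[325.0, 112.0]]
90 [[324.0, 106.0]]
dark centroid 330.74468085106383 rows 98 117 47
[ 0.31725625 -0.52505271 -1.24588369]
```

```bash
python3 -c "
from workcell import manip
print(manip.close_job())"
```

```text
the job is handed in; nothing more can be done
None
```

The thinnest spacer (28 mm) is in the gap, pushed fully down. The keeper is turned across to its end stop. I handed the job in at about 17.5 s.

- **Which spacer:** The gap measured about 31 mm in the close wrist picture, which matches 30.8 mm, so the 28 mm spacer was the one needed. I identified the three spacers by eye as about 34, 40 and 27 mm thick. I gripped the thinnest, farthest from the frame, and the fingers read 27.3 mm. I did not feel or try the other two; they stand untouched on the bench, and I did not touch the two loose samples.
- **Seating:** The spacer went in with almost no force and stopped at the height it had when standing on the bench. Pressing further to 23 N moved it no lower. Pictures afterwards show its foot level with the blocks.
- **Keeper:** I gripped the knob and swung it across. The picture afterwards shows it lying over the spacer's foot beside the tab at about 88–90°. Pushing the knob again with the closed fingers met a hard stop: the force rose to 16 N with no movement.
- **Checks that failed or disagreed:** A last automatic check of the knob's position in the image was inconclusive because its brightness threshold was poor. I relied on the felt stop and the picture instead, and took no picture for viewing after that last push. The arm was clear of everything at hand-in.

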